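Find the tired pump spring on the spring tester

ROBOT

A 6-joint arm with a two-finger parallel gripper is mounted at the origin on a cart in front of the work surface, level with it; the furniture and walls round the work are solid. World frame = base frame: x ahead of the robot, y to its left, z up, the work surface at z = 0. Lengths are in m, angles in rad, forces in N, time in s.
With the tool pointing down it reaches from about 0.3 to 0.875 m from the base axis. Payload 6.4 kg.
Tool frame: the origin (TCP) lies midway between the tips of the shut fingers; the grasp point (between the pads) lies 19 mm behind it (ctrl.pinch_z is the distance from the TCP to the grasp point, in m); z points along the fingers, y is the line along which they close (so a half turn about z gives the same grasp; the last joint's range is limited). The gripper opens to 85 mm and grips with 20 to 120 N. Pads are 22 mm wide; open, the fingers measure 114 mm over their backs; the gripper's body (76 mm by 85 mm) begins 54 mm behind the grasp point. The pads swing forward as they close: fully open they stand 13 mm farther back than shut.
Start: joints at [-1.339, 0.181, 1.607, -0, 1.354, -0.206], TCP at [0.244, -0.521, 0.231] pointing down, gripper open.
Joint ranges: [-2.99, 2.99], [-0.89, 2.07], [0.3, 2.58], [-1.14, 4.28], [0, 2.63], [-3.12, 3.12]. Speed limits (rad/s): [2.57, 2.57, 3.01, 3.14, 3.14, 3.14].

INTERFACE

Orientations are given as a unit quaternion [w, x, y, z].
In Python, from bench import ctrl gives the robot as it stands.
- The arm moves only by the tool apply_moves, never from a script. Its argument "moves" is a list of rows, each an object with "jaw": the opening, from 0 (shut) to 1 (fully open); "offset": the shift along the tool's x, y, z in mm, a list of three; "rot": the turn, a rotation vector about the tool's x, y, z in degrees, a list of three. In form: [{"jaw": jaw, "offset": [dx, dy, dz], "rot": [ax, ay, az]}, ...]. A call has exactly 5 rows; each row shifts and turns the commanded pose from where the row before left it, along the tool's axes as they then stand; what a row does not reach is not made up. A row lasts 1/8 s, in which the tool goes at most 62.5 mm and 10.7 degrees, less where a joint would pass 70% of its speed; a pose out of reach is approached as far as the arm can. A call is refused whole if a number of a shift passes 62.5 or a number of a turn 10.7, either way. A call with a gripper value outside its range is refused whole. The fingers move at their own pace and stop on an object; the grip force is fixed at half the most. Time passes only in rows, so rows that do not move let the fingers close, or fill a call up. It gives the time, the measured TCP pose, the force, the opening and the grip force at its end, in the units of the state.
- ctrl.get_obs(): the state, without advancing time (a new reading comes with each control period).
- ctrl.camera(name): name is "scene" or "top" or "wrist"; returns (picture, depth): 420x560x3 uint8, red, green, blue; 420x560 float32, m along the optical axis (not along the pixel's ray), 0 where there is no reading.
- ctrl.camera_params(name): a dict with "K" (3x3 intrinsics, pixels), "dist" ([k1, k2, p1, p2, k3] as OpenCV has them; the pictures are not rectified), "cam_to_world" (4x4, takes a point from camera to world coordinates); the wrist camera has in their place "mount" (4x4, takes a point from camera to tool coordinates, whose origin is the TCP and whose axes are the flange's). Camera axes: x right, y down, z forward; pixel columns grow to the right and rows downward; lengths in m; the calibration is good to about 2 mm. A picture is of the moment at which its call begins: read the wrist's pose just before it. camera_params takes no time and is no camera call.
- ctrl.hand_in(): hands the job in; it is judged then, once.
Trained networks look in the newest picture that a camera, given by its name, has taken for a name from the list of things; names that differ only in an ending like _2 or _b are one class to them, and where a whole thing is asked for, a point or a joint stands for the part that bears it (a point fixed in the world has none). Each returns a list of dicts, best first, with "score" (0 to 1); they miss things now and then, are a little off and sometimes report something else, mostly with a low value. They report only what shows in the picture. A call takes as long as a camera call. They do not tell look-alikes from the thing itself.
- ctrl.outline_of(camera, target): "region" (420x560 bool, what is visible of it) and "position" ([column, row] in pixels, amid what is visible of it).
The state is a dict: "time_s": time; "q": joint angles; "dq": joint speeds; "joint_efforts": joint torques, N m; "eef_pos": TCP position; "eef_rot": TCP orientation; "wrist_force": force on the tool from outside, world axes, zero at the start; "torque": the same for the moment, N m; "opening": opening from 0.0 (shut) to 1.0 (fully open); "grasp_force": force on a finger pad.
Only numpy, scipy, OpenCV 4.12 (cv2) and the standard library are available. Lean on these libraries where they do the work, as an engineer would, in place of code of your own. Each camera call takes 0.05 s, during which the arm holds its last target. There are 200 camera calls.

TASK

One of the two syrup-pump return springs has gone tired: standing in the round seat of the spring tester and pressed straight down with about 12 N, the sound spring's flat cap top stays above the red pointer, while the tired one's sinks below it. Find out which is which and put the tired one into the steel tin; then, with that one in the tin, prove the sound one in the tester by holding about 12 N on it steadily for a good second. Never load a spring in the tester with more than 18 N, leave the sound one standing upright and unloaded, fully down in the seat, and do not disturb anything else on the counter.

Things in the scene. Friction and masses are not known exactly. Their poses are not given: they have to be found in the camera images.
- spring_1: One of two loose pump return springs that look exactly alike (only loading tells which is tired; the places are drawn afresh): black round foot (44 mm diameter, 12 mm high, chamfered below), steel coils 30 mm across, white round cap; 95 mm tall unloaded, about 0.1 kg, one unit that can be lifted by its cap. Stands on its foot; origin at the centre of the foot's underside, z up.
- spring_1_cap (a point): Centre of that spring's white cap (31 mm diameter, 12 mm high), 89 mm above the foot's underside when unloaded; its flat top is 6 mm higher. The cap can be pushed up to 55 mm down the axis: it yields from 2 to 3 N on; under 12 N the sound spring's cap sinks about 20 mm, the tired one's about 47 mm.
- spring_2: One of two loose pump return springs that look exactly alike (only loading tells which is tired; the places are drawn afresh): black round foot (44 mm diameter, 12 mm high, chamfered below), steel coils 30 mm across, white round cap; 95 mm tall unloaded, about 0.1 kg, one unit that can be lifted by its cap. Stands on its foot; origin at the centre of the foot's underside, z up.
- spring_2_cap (a point): Centre of that spring's white cap (31 mm diameter, 12 mm high), 89 mm above the foot's underside when unloaded; its flat top is 6 mm higher. The cap can be pushed up to 55 mm down the axis: it yields from 2 to 3 N on; under 12 N the sound spring's cap sinks about 20 mm, the tired one's about 47 mm.
- tester: Spring tester, fixed to the counter: a grey plate 120 mm (its x) by 90 mm (its y), 14 mm thick, with a round seat in its middle and an aluminium post at its +x end (12 x 22 mm, its inner face 43 mm from the seat's axis, top 86 mm above the counter) that carries the red pointer. Origin: centre of the underside, on the seat's axis.
- tester_seat (a point): Centre of the floor of the tester's round seat, 8 mm above the counter; the seat is a recess 47 mm in diameter and 6 mm deep with a chamfered rim. A spring's foot fits in with 3 mm to spare.
- tester_mark (a point): Tip of the red pointer, the reference mark: 74 mm above the counter (66 mm above the seat's floor, so 29 mm below the top of an unloaded spring standing in the seat), 27 mm from the seat's axis towards the post; it leaves 11 mm beside the cap.
- tin_in (a point): Centre of the inner floor of the steel tin for scrap parts, a plain open round tin fixed to the counter: 130 mm diameter at the rim, 35 mm high, wall 3 mm.
- service_bell: Service bell, 83 mm wide and 62 mm high, origin under its centre; a bystander to be left alone.
- teapot: Patterned teapot with a wicker handle, 111 x 167 x 186 mm, origin under its centre; a bystander.
- cup_3: Speckled cup, 58 mm wide and 62 mm high, origin under its centre; a bystander.
- doughnut_1: Pink doughnut, 85 mm wide and 30 mm high, origin under its centre; a bystander.
- muffin_0: Chocolate muffin, 78 mm wide and 65 mm high, origin under its centre; a bystander.
There are look-alikes about, which are no part of the job. Of the things that look like the part that bears tin_in, the larger one is meant.

How it is judged:
By the outcome, as a careful person would: the job done as asked, in the order asked, and still so for the second after the job is handed in, with the robot touching nothing.
It also fails if it takes over 67 s, if anything falls off the work surface, if the arm or the gripper's body presses on something with over 40 N, if the wrist force passes 120 N, or if a joint passes its speed limit or range.

## Working session

There is one attempt and no reset: what is moved stays moved. The work goes in short steps, Python scripts to look and compute and a tool call to move; the robot and the scene stay as the last step left them, time stands still between calls to the robot, and variables do not carry over. Pictures are saved under pics/ and viewed, at most 10 in all, crops included, and the job is handed in when it is done.

Besides the shell and the picture viewer there is one more tool, called as a command line: name --argument value ..., lists and objects as JSON in quotes. apply_moves: Moves the arm, as the interface text tells. Its arguments: {"type":"object","properties":{"moves":{"type":"array"}},"required":["moves"]}

```bash
ls; mkdir -p pics
cat > h.py <<'E'
import numpy as np, cv2
from bench import ctrl
def world(cam, depth, P, uv):
    K,d=np.array(P['K']),np.array(P['dist'])
    uv=np.asarray(uv,float).reshape(-1,1,2)
    n=cv2.undistortPoints(uv,K,d).reshape(-1,2)
    z=depth[uv[:,0,1].astype(int),uv[:,0,0].astype(int)]
    p=np.c_[n*z[:,None],z,np.ones(len(z))]
    return (p@np.array(P['cam_to_world']).T)[z>0,:3]
E
python3 - <<'E'
from h import *
for c in ['top','scene']:
    im,dp=ctrl.camera(c); P=ctrl.camera_params(c)
    cv2.imwrite(f'pics/{c}0.png',im[:,:,::-1]); np.savez(f'{c}0.npz',im=im,dp=dp)
    for t in ['spring_1','spring_1_cap','tester','tester_mark','tin_in','service_bell','teapot','cup_3','doughnut_1','muffin_0']:
        for o in ctrl.outline_of(c,t)[:4]:
            v,u=np.nonzero(o['region']); 
            if len(u)<5: continue
            w=world(c,dp,P,np.c_[u,v])
            print(c,t,round(o['score'],2),np.round(o['position']),len(u),'lo',np.round(np.percentile(w,3,0),3),'hi',np.round(np.percentile(w,97,0),3))
print(ctrl.get_obs()); print(ctrl.camera_params('wrist')['mount'])
E
```

```text
pics
top spring_1 0.73 [212. 243.] 127 lo [0.434 0.282 0.009] hi [0.463 0.31  0.1  ]
top spring_1 0.69 [433. 266.] 287 lo [ 0.356 -0.473  0.003] hi [ 0.403 -0.418  0.063]
top spring_1_cap 0.63 [207. 241.] 45 lo [0.439 0.287 0.09 ] hi [0.462 0.307 0.101]
top tester 0.77 [301. 223.] 930 lo [ 0.46  -0.052  0.005] hi [0.573 0.033 0.076]
top tester_mark 0.95 [302. 225.] 964 lo [ 0.46  -0.055  0.002] hi [0.573 0.034 0.076]
top tester_mark 0.6 [174. 256.] 426 lo [0.376 0.391 0.015] hi [0.45  0.458 0.033]
top tin_in 0.85 [381. 249.] 1183 lo [ 0.37  -0.339 -0.002] hi [ 0.484 -0.224  0.037]
top tin_in 0.74 [342. 223.] 540 lo [ 0.487 -0.181 -0.003] hi [ 0.564 -0.101  0.025]
top service_bell 0.59 [311. 169.] 390 lo [ 0.664 -0.071  0.006] hi [ 0.731 -0.004  0.057]
top teapot 0.78 [352. 167.] 1107 lo [ 0.662 -0.225  0.007] hi [ 0.764 -0.116  0.179]
top cup_3 0.77 [431. 269.] 299 lo [ 0.356 -0.477  0.   ] hi [ 0.403 -0.418  0.064]
top cup_3 0.55 [300. 222.] 855 lo [ 0.463 -0.05   0.006] hi [0.572 0.03  0.076]
top doughnut_1 0.61 [173. 255.] 436 lo [0.376 0.392 0.015] hi [0.451 0.46  0.033]
top muff
[... 1621 characters left out ...]
([ 1.29521173e-03, -4.44845223e+01, -3.51689315e+01, -2.52039899e-04,
        7.76876641e-04, -1.26311403e-05]), 'eef_pos': array([ 0.24375911, -0.52075911,  0.23125974]), 'eef_rot': array([-4.59253080e-05,  9.76141179e-01,  2.17136813e-01,  4.21426093e-06]), 'wrist_force': array([ 0.02028033, -0.16975079, -0.20233885]), 'torque': array([-0.0130757 , -0.01651178, -0.02912439]), 'grasp_force': 0.0, 'opening': 1.0004760190877593}
[[ 7.32816535e-04 -9.62866727e-01 -2.69976162e-01  6.77415795e-02]
 [ 9.99999122e-01  4.07536011e-04  1.26090031e-03  7.29699357e-04]
 [-1.10405395e-03 -2.69976849e-01  9.62866181e-01 -1.42372258e-01]
 [ 0.00000000e+00  0.00000000e+00  0.00000000e+00  1.00000000e+00]]
```

Run:
```python
import cv2
im=cv2.imread('pics/top0.png')[150:310,100:460]
cv2.imwrite('pics/c1.png',cv2.resize(im,None,fx=2.2,fy=2.2,interpolation=cv2.INTER_CUBIC))
im=cv2.imread('pics/scene0.png')[130:380,180:420]
cv2.imwrite('pics/c2.png',cv2.resize(im,None,fx=2.4,fy=2.4,interpolation=cv2.INTER_CUBIC))
```

```text
(no output)
```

View pics/c1.png

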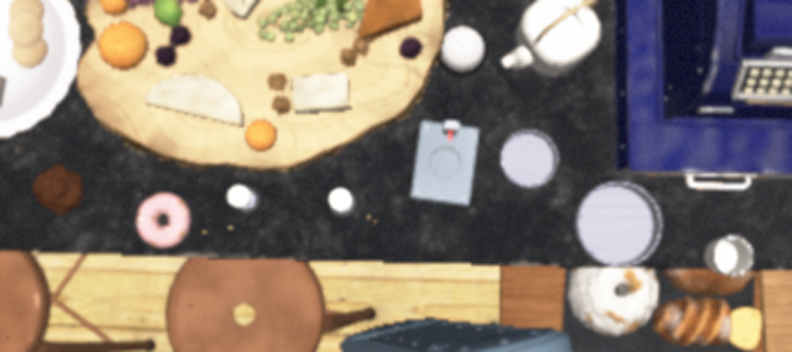

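View pics/c2.png

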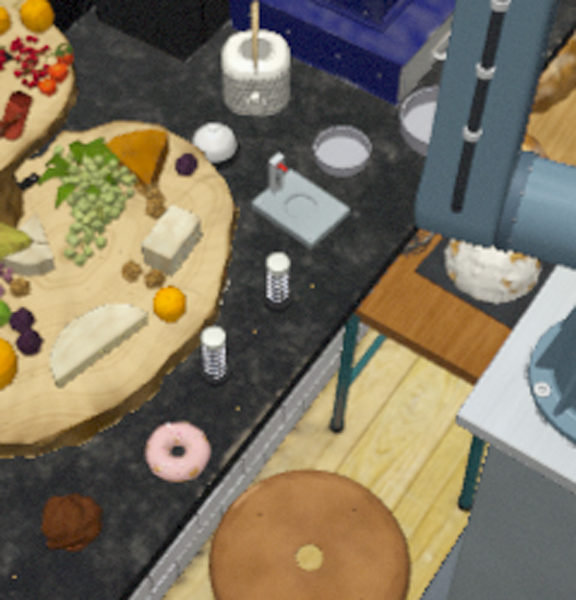

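Springs are at top pixels (209,239) and (254,241), and the tester is at (301,223). There are two tins: (381,249) is about 120+ mm across and (342,223) about 85 mm. The larger one, (381,249), fits tin_in. In the crop, the larger tin is plainly the one at lower right.

```bash
cat >> h.py <<'E'
from scipy.spatial.transform import Rotation as R
def cloud(cam, im=None, dp=None):
    if dp is None: 
        o=ctrl.get_obs() ; im,dp=ctrl.camera(cam)
    P=dict(ctrl.camera_params(cam))
    if cam=='wrist':
        q=o['eef_rot']; T=np.eye(4); T[:3,:3]=R.from_quat(np.r_[q[1:],q[0]]).as_matrix(); T[:3,3]=o['eef_pos']
        P['cam_to_world']=T@np.array(P['mount'])
    v,u=np.nonzero(dp>0)
    return world(cam,dp,P,np.c_[u,v]), im[v,u].astype(int), im
def circ(p):
    c,r=cv2.minEnclosingCircle(p[:,:2].astype(np.float32)); return np.round(np.r_[c,r,p[:,:2].mean(0),p[:,2].mean()],4),len(p)
def near(p,x,y,r,z0,z1): return (np.hypot(p[:,0]-x,p[:,1]-y)<r)&(p[:,2]>z0)&(p[:,2]<z1)
def delta(x,y,z,yaw):
    "shift in tool axes (mm) and turn about tool z (deg) to a tool-down pose with tool x at world angle yaw"
    o=ctrl.get_obs(); q=o['eef_rot']; M=R.from_quat(np.r_[q[1:],q[0]]).as_matrix()
    cy=np.degrees(np.arctan2(M[1,0],M[0,0]))
    d=M.T@(np.array([x,y,z])-o['eef_pos'])*1000
    print('t',round(o['time_s'],2),'pos',np.round(o['eef_pos'],4),'yaw',round(cy,2),'tilt',np.round(M[:2,2],4),'F',np.round(o['wrist_force'],2),'op',round(o['opening'],3),'gf',round(o['grasp_force'],1))
    a=np.radians(yaw); S=np.c_[[np.cos(a),np.sin(a),0],[np.sin(a),-np.cos(a),0],[0,0,-1]]
    print('  delta now-axes',np.round(d,1),'final-axes',np.round(S.T@M@d,1),'rotvec',np.round(np.degrees(R.from_matrix(M.T@S).as_rotvec()),2))
E
python3 - <<'E'
from h import *
for c in ['top','scene']:
    d=np.load(c+'0.npz'); p,col,_=cloud(c,d['im'],d['dp'])
    print(c,'A',circ(p[near(p,.45,.142,.03,.085,.11)]),'B',circ(p[near(p,.45,.297,.03,.085,.11)]),'tin',circ(p[near(p,.427,-.28,.09,.028,.045)]))
    q=p[near(p,.51,-.01,.085,.009,.019)]; print('plate',cv2.minAreaRect((q[:,:2]*1000).astype(np.float32)),len(q))
    q=p[near(p,.55,-.01,.05,.06,.095)]; print('post',np.round(q.mean(0),4),len(q))
    m=near(p,.55,-.01,.07,.06,.095)&(col[:,0]>col[:,1]*1.6); print('red',np.round(p[m].mean(0),4),m.sum())
delta(.455,.142,.25,-4)
E
```

```text
top A (array([0.4494, 0.1475, 0.0147, 0.4496, 0.1477, 0.0961]), 69) B (array([0.4506, 0.2987, 0.016 , 0.4503, 0.2974, 0.0954]), 75) tin (array([ 0.4384, -0.2766,  0.0773,  0.4336, -0.2861,  0.0347]), 148)
plate ((509.26239013671875, -20.854049682617188), (116.85052490234375, 136.472900390625), 86.0224609375) 717
post [ 0.5623 -0.0155  0.0817] 36
red [ 0.5537 -0.014   0.076 ] 5
scene A (array([0.4512, 0.1486, 0.0174, 0.4485, 0.149 , 0.0942]), 68) B (array([0.4502, 0.2995, 0.0165, 0.4504, 0.2998, 0.0945]), 72) tin (array([ 0.4577, -0.2646,  0.0737,  0.4744, -0.2669,  0.0343]), 79)
plate ((511.01031494140625, -25.335853576660156), (129.12306213378906, 135.13623046875), 81.9207534790039) 494
post [ 0.5616 -0.0127  0.0781] 45
red [ 0.556  -0.015   0.0764] 8
t 1.1 pos [ 0.2438 -0.5208  0.2313] yaw 25.08 tilt [-0.      0.0001] F [ 0.02 -0.17 -0.2 ] op 1.0 gf 0.0
  delta now-axes [ 472.3 -510.7  -18.7] final-axes [ 164.5 -675.9  -18.7] rotvec [-1.000e-02 -0.000e+00  2.908e+01]
```

apply_moves --moves '[{"jaw": 1, "offset": [48, -36, -2], "rot": [0, 0, 9.7]}, {"jaw": 1, "offset": [41, -43, -2], "rot": [0, 0, 9.7]}, {"jaw": 1, "offset": [34, -50, -2], "rot": [0, 0, 9.7]}, {"jaw": 1, "offset": [25, -55, -2], "rot": [0, 0, 0]}, {"jaw": 1, "offset": [25, -55, -2], "rot": [0, 0, 0]}]'

```text
time_s: 1.72
eef_pos: [0.3872, -0.2545, 0.2416]
eef_rot: [0.0, 0.999, -0.035, 0.0]
wrist_force: [0.6, -0.1, 0.3]
opening: 0.998
grasp_force: 0.0
```

apply_moves --moves '[{"jaw": 1, "offset": [25, -55, -2], "rot": [0, 0, 0]}, {"jaw": 1, "offset": [25, -55, -2], "rot": [0, 0, 0]}, {"jaw": 1, "offset": [25, -55, -2], "rot": [0, 0, 0]}, {"jaw": 1, "offset": [25, -50, -2], "rot": [0, 0, 0]}, {"jaw": 1, "offset": [0, 0, 0], "rot": [0, 0, 0]}]'

```text
time_s: 2.35
eef_pos: [0.5026, -0.0453, 0.2496]
eef_rot: [-0.0, 0.999, -0.032, 0.0]
wrist_force: [-0.2, -1.0, 0.0]
opening: 1.0
grasp_force: 0.0
```

Run:
```python
from h import *
p,col,im=cloud('wrist'); cv2.imwrite('pics/w1.png',im[:,:,::-1]); np.savez('w1.npz',p=p,col=col)
q=p[near(p,.515,-.012,.078,.010,.018)]; print('plate',cv2.minAreaRect((q[:,:2]*1000).astype(np.float32)),len(q),q[:,2].mean())
q=p[near(p,.515,-.012,.02,.002,.0105)]; print('seatfloor',circ(q))
q=p[near(p,.563,-.014,.03,.079,.095)]; print('post',np.round(q.mean(0),4),len(q))
m=near(p,.55,-.01,.05,.05,.095)&(col[:,0]>col[:,1]*1.6); print('red',np.round(p[m].mean(0),4),np.round(p[m].min(0),4),m.sum())
delta(.45,.148,.2,-4)
```

```text
plate ((517.8693237304688, -12.47188949584961), (90.15219116210938, 120.74047088623047), 83.26859283447266) 5117 0.013714797897944062
seatfloor (array([ 0.515 , -0.012 ,  0.02  ,  0.5152, -0.012 ,  0.0078]), 720)
post [ 0.5668 -0.0184  0.0854] 260
red [ 0.5524 -0.017   0.075 ] [ 0.5453 -0.0188  0.0727] 48
t 2.4 pos [ 0.5018 -0.047   0.2493] yaw -3.79 tilt [-0.0001 -0.0002] F [ 0.46 -0.46 -0.16] op 0.999 gf 0.0
  delta now-axes [ -64.6 -191.2   49.3] final-axes [ -65.3 -190.9   49.3] rotvec [0.01 0.   0.21]
```

View pics/w1.png

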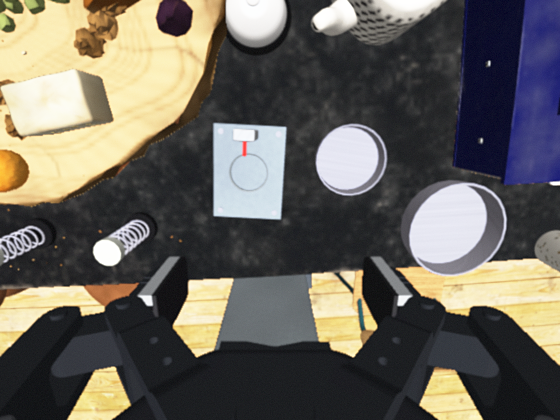

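The wrist view shows the tester seat at (249,172) with its pointer and post above it, spring A's cap at (107,250), the small tin at (350,160) and the large tin at (455,228).

Run:
```python
from h import *
d=np.load('w1.npz');p=d['p']
print('A',circ(p[near(p,.45,.148,.03,.088,.11)]),'tin',circ(p[near(p,.43,-.28,.08,.029,.045)]),'small',circ(p[near(p,.525,-.14,.06,.018,.04)]))
delta(.45,.148,.16,-6.7)
```

```text
A (array([0.4517, 0.1446, 0.0159, 0.4522, 0.1432, 0.0939]), 601) tin (array([ 0.4363, -0.2842,  0.0737,  0.4282, -0.287 ,  0.0335]), 1205) small (array([ 0.5267, -0.1434,  0.0445,  0.5258, -0.1484,  0.0226]), 526)
t 2.4 pos [ 0.5018 -0.047   0.2493] yaw -3.79 tilt [-0.0001 -0.0002] F [ 0.46 -0.46 -0.16] op 0.999 gf 0.0
  delta now-axes [ -64.6 -191.2   89.3] final-axes [ -74.2 -187.6   89.3] rotvec [0.01 0.   2.91]
```

apply_moves --moves '[{"jaw": 1, "offset": [-16, -47, 22], "rot": [0, 0, 0]}, {"jaw": 1, "offset": [-16, -47, 22], "rot": [0, 0, 0]}, {"jaw": 1, "offset": [-16, -47, 22], "rot": [0, 0, 0]}, {"jaw": 1, "offset": [-16, -47, 22], "rot": [0, 0, 2.9]}, {"jaw": 1, "offset": [0, 0, 0], "rot": [0, 0, 0]}]'

```text
time_s: 3.02
eef_pos: [0.4481, 0.1445, 0.1593]
eef_rot: [0.0, 0.998, -0.059, -0.002]
wrist_force: [-1.1, -0.1, 0.4]
opening: 0.994
grasp_force: 0.0
```

Run:
```python
from h import *
delta(.45,.146,.072,-6.7)
p,col,im=cloud('wrist'); 
w=col.min(1)>120
print('A',circ(p[w&near(p,.45,.146,.03,.090,.11)]),circ(p[near(p,.45,.146,.04,.008,.014)]))
print('B',circ(p[w&near(p,.45,.298,.03,.090,.11)]))
cv2.imwrite('pics/w2.png',im[:,:,::-1])
```

```text
t 3.02 pos [0.4481 0.1445 0.1593] yaw -6.79 tilt [-0.0043 -0.0001] F [-1.09 -0.1   0.38] op 0.994 gf 0.0
  delta now-axes [ 2.1 -1.8 87.3] final-axes [ 1.7 -1.7 87.3] rotvec [ 0.03  0.25 -0.08]
A (array([0.4505, 0.1453, 0.0158, 0.4516, 0.1451, 0.0946]), 1309) (array([0.4509, 0.1451, 0.0218, 0.4598, 0.1439, 0.0117]), 533)
B (array([0.452 , 0.295 , 0.0162, 0.4525, 0.2939, 0.0943]), 1175)
```

View pics/w2.png

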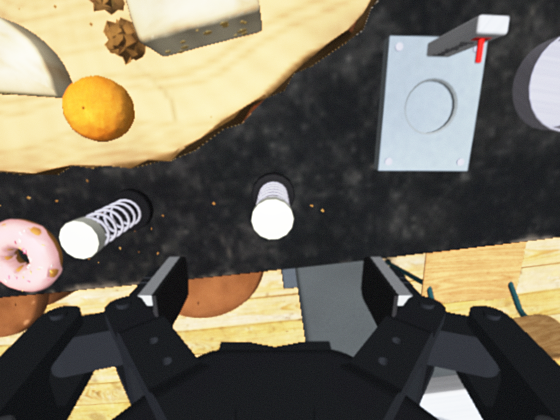

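Spring A's cap is at (272,218) in the wrist view and spring B's at (82,238); both stand clear. I'm descending to grip A.

apply_moves --moves '[{"jaw": 1, "offset": [2.5, -1, 40], "rot": [0, 0, 0]}, {"jaw": 1, "offset": [0, 0, 30], "rot": [0, 0, 0]}, {"jaw": 1, "offset": [0, 0, 17], "rot": [0, 0, 0]}, {"jaw": 0.3, "offset": [0, 0, 0], "rot": [0, 0, 0]}, {"jaw": 0, "offset": [0, 0, 0], "rot": [0, 0, 0]}]'

```text
time_s: 3.7
eef_pos: [0.4547, 0.143, 0.0755]
eef_rot: [-0.0, 0.998, -0.061, 0.001]
wrist_force: [0.8, -0.8, -0.1]
opening: 0.606
grasp_force: 0.0
```

apply_moves --moves '[{"jaw": 0, "offset": [0, 0, 0], "rot": [0, 0, 0]}, {"jaw": 0, "offset": [0, 0, 0], "rot": [0, 0, 0]}, {"jaw": 0, "offset": [0, 0, 0], "rot": [0, 0, 0]}, {"jaw": 0, "offset": [0, 0, -8], "rot": [0, 0, 0]}, {"jaw": 0, "offset": [0, 0, 0], "rot": [0, 0, 0]}]'

```text
time_s: 4.32
eef_pos: [0.4536, 0.1442, 0.0829]
eef_rot: [-0.0, 0.998, -0.06, 0.0]
wrist_force: [-0.2, 0.7, -0.9]
opening: 0.334
grasp_force: 59.5
```

Run:
```python
from h import *
delta(.518,-.0125,.13,-6.7)
```

```text
t 4.33 pos [0.4536 0.1442 0.0829] yaw -6.9 tilt [0.0009 0.0001] F [-0.18  0.7  -0.94] op 0.334 gf 59.5
  delta now-axes [ 82.8 147.8 -47.1] final-axes [ 82.2 148.1 -47.1] rotvec [-0.01 -0.05 -0.2 ]
```

apply_moves --moves '[{"jaw": 0, "offset": [0, 0, -32], "rot": [0, 0, 0]}, {"jaw": 0, "offset": [21, 37, 0], "rot": [0, 0, 0]}, {"jaw": 0, "offset": [21, 37, 0], "rot": [0, 0, 0]}, {"jaw": 0, "offset": [21, 37, 0], "rot": [0, 0, 0]}, {"jaw": 0, "offset": [21, 37, 0], "rot": [0, 0, 0]}]'

```text
time_s: 4.95
eef_pos: [0.5191, -0.0141, 0.1141]
eef_rot: [-0.0, 0.998, -0.06, -0.0]
wrist_force: [0.7, 0.4, -0.8]
opening: 0.333
grasp_force: 59.6
```

apply_moves --moves '[{"jaw": 0, "offset": [0, 0, 0], "rot": [0, 0, 0]}, {"jaw": 0, "offset": [0, 0, 0], "rot": [0, 0, 0]}, {"jaw": 0, "offset": [0, 0, 0], "rot": [0, 0, 0]}, {"jaw": 0, "offset": [0, 0, 0], "rot": [0, 0, 0]}, {"jaw": 0, "offset": [0, 0, 0], "rot": [0, 0, 0]}]'

```text
time_s: 5.58
eef_pos: [0.5188, -0.0124, 0.1144]
eef_rot: [-0.0, 0.998, -0.06, 0.0]
wrist_force: [1.0, 0.2, -0.5]
opening: 0.331
grasp_force: 59.7
```

Run:
```python
from h import *
delta(.5205,-.0125,.085,-6.7)
for c in ['wrist','top','scene']:
    p,col,im=cloud(c); 
    w=col.min(1)>110; b=col.max(1)<70
    m=near(p,.515,-.012,.045,.118,.15)
    print(c,'cap',circ(p[m&w]) if (m&w).sum()>3 else 0)
    m=near(p,.515,-.012,.05,.025,.06)&b
    print('foot',circ(p[m]) if m.sum()>3 else 0, p[m].min(0),p[m].max(0))
    q=p[near(p,.518,-.0125,.078,.010,.018)]; print('plate',cv2.minAreaRect((q[:,:2]*1000).astype(np.float32)),len(q))
    if c=='wrist': cv2.imwrite('pics/w3.png',im[:,:,::-1])
```

```text
t 5.58 pos [ 0.5188 -0.0124  0.1144] yaw -6.86 tilt [0.0001 0.    ] F [ 0.99  0.16 -0.48] op 0.331 gf 59.7
  delta now-axes [ 1.7 -0.1 29.4] final-axes [ 1.7 -0.1 29.4] rotvec [-0.   -0.   -0.16]
wrist cap (array([ 0.5213, -0.0137,  0.0225,  0.5194, -0.0134,  0.1332]), 3986)
foot (array([ 0.5158, -0.0113,  0.0214,  0.5251, -0.012 ,  0.0504]), 942) [ 0.5029022  -0.03203251  0.04334677] [0.53661583 0.0094061  0.05990683]
plate ((524.632568359375, -13.186492919921875), (90.59597778320312, 106.84820556640625), 83.22808074951172) 7415
top cap 0
foot 0 [0.51343776 0.00797826 0.0499086 ] [0.51343776 0.00797826 0.0499086 ]
plate ((512.8703002929688, -9.654499053955078), (89.71089935302734, 111.53206634521484), 83.07916259765625) 314
scene cap (array([ 0.5075, -0.0136,  0.0246,  0.5084, -0.01  ,  0.1325]), 57)
foot (array([ 5.115e-01, -3.600e-03,  1.970e-02,  5.087e-01, -1.000e-04,
        5.110e-02]), 39) [ 0.49387217 -0.02193922  0.04504232] [0.53049422 0.01592137 0.05925606]
plate ((510.7870788574219, -6.09228515625), (99.37096405029297, 138.3223876953125), 82.0428466796875) 359
```

View pics/w3.png

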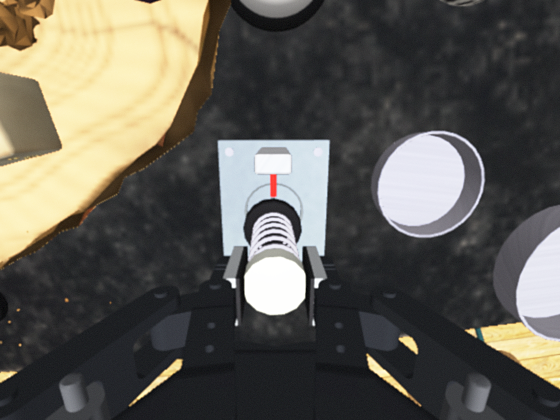

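apply_moves --moves '[{"jaw": 0, "offset": [2, 0.5, 10], "rot": [0, 0, 0]}, {"jaw": 0, "offset": [0, 0, 8], "rot": [0, 0, 0]}, {"jaw": 0, "offset": [0, 0, 4], "rot": [0, 0, 0]}, {"jaw": 0, "offset": [0, 0, 4], "rot": [0, 0, 0]}, {"jaw": 0, "offset": [0, 0, 2], "rot": [0, 0, 0]}]'

```text
time_s: 6.35
eef_pos: [0.5207, -0.0137, 0.086]
eef_rot: [-0.0, 0.998, -0.06, -0.0]
wrist_force: [-0.8, -0.9, -0.8]
opening: 0.332
grasp_force: 59.7
```

apply_moves --moves '[{"jaw": 0, "offset": [0, 0, 2], "rot": [0, 0, 0]}, {"jaw": 0, "offset": [0, 0, 0], "rot": [0, 0, 0]}, {"jaw": 0, "offset": [0, 0, 0], "rot": [0, 0, 0]}, {"jaw": 0, "offset": [0, 0, 0], "rot": [0, 0, 0]}, {"jaw": 0, "offset": [0, 0, 0], "rot": [0, 0, 0]}]'

```text
time_s: 6.98
eef_pos: [0.5209, -0.0137, 0.0844]
eef_rot: [0.0, 0.998, -0.06, 0.0]
wrist_force: [0.6, 0.4, -0.6]
opening: 0.334
grasp_force: 59.7
```

```bash
cat >> h.py <<'E'
def seatlook(name,z0=.095,z1=.125):
    for c in ['wrist','scene']:
        p,col,im=cloud(c); w=col.min(1)>110; b=col.max(1)<70
        for n,m in [('cap',w&near(p,.518,-.0125,.03,z0,z1)),('foot',b&near(p,.518,-.0125,.035,.008,.035))]:
            print(c,n,circ(p[m]) if m.sum()>3 else 0, np.round(np.percentile(p[m][:,2],[10,50,90]),4) if m.sum()>3 else '')
        if c=='wrist': cv2.imwrite(f'pics/{name}.png',im[:,:,::-1])
E
python3 - <<'E'
from h import *
delta(.5205,-.0125,.085,-6.7); seatlook('w4')
E
```

```text
t 6.97 pos [ 0.5209 -0.0137  0.0844] yaw -6.91 tilt [ 0.0002 -0.0001] F [ 0.65  0.36 -0.55] op 0.334 gf 59.7
  delta now-axes [-0.5 -1.2 -0.6] final-axes [-0.5 -1.2 -0.6] rotvec [ 0.   -0.01 -0.21]
wrist cap (array([ 0.5252, -0.0122,  0.0249,  0.5213, -0.0148,  0.1047]), 3933) [0.1009 0.1036 0.1121]
wrist foot (array([ 0.5177, -0.0126,  0.0215,  0.5254, -0.0133,  0.021 ]), 864) [0.0193 0.0206 0.0219]
scene cap (array([ 0.5184, -0.0088,  0.0255,  0.5123, -0.0117,  0.1036]), 52) [0.0971 0.1029 0.1087]
scene foot (array([ 5.160e-01, -4.100e-03,  2.050e-02,  5.126e-01,  1.000e-04,
        2.120e-02]), 42) [0.0164 0.0211 0.0254]
```

apply_moves --moves '[{"jaw": 0, "offset": [0, 0, 1.5], "rot": [0, 0, 0]}, {"jaw": 0.7, "offset": [0, 0, 0], "rot": [0, 0, 0]}, {"jaw": 0.7, "offset": [0, 0, 0], "rot": [0, 0, 0]}, {"jaw": 0.7, "offset": [0, 0, -15], "rot": [0, 0, 0]}, {"jaw": 0.7, "offset": [-2.5, -1, -30], "rot": [0, 0, 0]}]'

```text
time_s: 7.7
eef_pos: [0.5177, -0.0123, 0.128]
eef_rot: [-0.0, 0.998, -0.06, -0.001]
wrist_force: [0.3, 0.8, 1.0]
opening: 0.705
grasp_force: 0.0
```

apply_moves --moves '[{"jaw": 0, "offset": [0, 0, 0], "rot": [0, 0, 0]}, {"jaw": 0, "offset": [0, 0, 0], "rot": [0, 0, 0]}, {"jaw": 0, "offset": [0, 0, 0], "rot": [0, 0, 0]}, {"jaw": 0, "offset": [0, 0, 0], "rot": [0, 0, 0]}, {"jaw": 0, "offset": [0, 0, 0], "rot": [0, 0, 0]}]'

```text
time_s: 8.32
eef_pos: [0.5182, -0.0124, 0.1273]
eef_rot: [-0.0, 0.998, -0.06, -0.0]
wrist_force: [-0.2, 1.0, 0.4]
opening: 0.002
grasp_force: 0.0
```

Run:
```python
from h import *
delta(.518,-.0125,.108,-6.7); seatlook('w5')
```

```text
t 8.32 pos [ 0.5182 -0.0124  0.1273] yaw -6.92 tilt [-0.0009  0.0002] F [-0.22  1.    0.4 ] op 0.002 gf 0.0
  delta now-axes [-0.1  0.2 19.3] final-axes [-0.2  0.1 19.3] rotvec [-0.01  0.05 -0.22]
wrist cap (array([ 0.5177, -0.0124,  0.0154,  0.5231, -0.0128,  0.1022]), 1244) [0.1008 0.1026 0.1034]
wrist foot (array([ 0.5178, -0.0127,  0.0215,  0.5265, -0.0137,  0.0196]), 532) [0.0187 0.0197 0.0205]
scene cap (array([ 0.5162, -0.0076,  0.0179,  0.5151, -0.0074,  0.1024]), 55) [0.0975 0.1022 0.107 ]
scene foot (array([ 5.145e-01, -4.300e-03,  1.990e-02,  5.121e-01,  4.000e-04,
        2.020e-02]), 36) [0.0159 0.0202 0.0249]
```

View pics/w5.png

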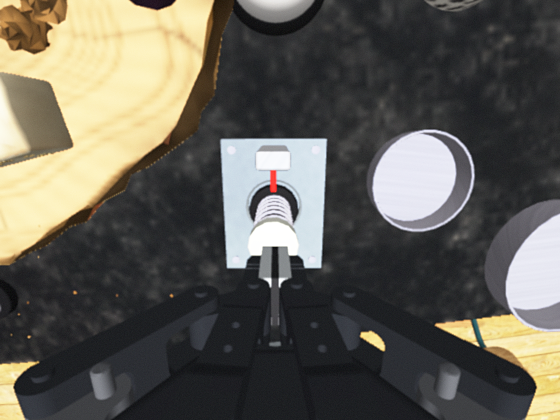

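Spring A is seated: cap top 102.6 mm, foot top 19.7 mm, and the foot at (273,200) is inside the seat. I'm pressing to about 20 mm of travel, which is safe for either spring.

apply_moves --moves '[{"jaw": 0, "offset": [0, 0, 16], "rot": [0, 0, 0]}, {"jaw": 0, "offset": [0, 0, 8], "rot": [0, 0, 0]}, {"jaw": 0, "offset": [0, 0, 6], "rot": [0, 0, 0]}, {"jaw": 0, "offset": [0, 0, 6], "rot": [0, 0, 0]}, {"jaw": 0, "offset": [0, 0, 5], "rot": [0, 0, 0]}]'

```text
time_s: 9.05
eef_pos: [0.5186, -0.0125, 0.0868]
eef_rot: [0.0, 0.998, -0.06, 0.0]
wrist_force: [-1.7, 0.3, 4.7]
opening: -0.001
grasp_force: 2.6
```

apply_moves --moves '[{"jaw": 0, "offset": [0, 0, 2], "rot": [0, 0, 0]}, {"jaw": 0, "offset": [0, 0, 0], "rot": [0, 0, 0]}, {"jaw": 0, "offset": [0, 0, 0], "rot": [0, 0, 0]}, {"jaw": 0, "offset": [0, 0, 0], "rot": [0, 0, 0]}, {"jaw": 0, "offset": [0, 0, 0], "rot": [0, 0, 0]}]'

```text
time_s: 9.68
eef_pos: [0.5187, -0.0125, 0.0852]
eef_rot: [0.0, 0.998, -0.06, 0.0]
wrist_force: [-2.2, -0.5, 5.2]
opening: 0.001
grasp_force: 2.7
```

Run:
```python
from h import *
delta(.518,-.0125,.083,-6.7); seatlook('w6',.06,.1)
o=[]
```

```text
t 9.68 pos [ 0.5187 -0.0125  0.0852] yaw -6.92 tilt [ 0.0006 -0.0001] F [-2.18 -0.46  5.24] op 0.001 gf 2.7
  delta now-axes [-0.7  0.1  2.2] final-axes [-0.7  0.1  2.2] rotvec [ 0.   -0.03 -0.22]
wrist cap (array([ 0.5274, -0.0128,  0.0185,  0.529 , -0.0132,  0.0827]), 1253) [0.0727 0.0842 0.0936]
wrist foot (array([ 0.5181, -0.0125,  0.0214,  0.5267, -0.0137,  0.0196]), 755) [0.0186 0.0198 0.0207]
scene cap (array([ 0.5245, -0.0096,  0.0228,  0.5143, -0.004 ,  0.0814]), 53) [0.0703 0.0827 0.093 ]
scene foot (array([ 5.160e-01, -4.500e-03,  2.010e-02,  5.121e-01,  2.000e-04,
        2.040e-02]), 36) [0.0152 0.0205 0.0262]
```

apply_moves --moves '[{"jaw": 0, "offset": [0, 0, 5], "rot": [0, 0, 0]}, {"jaw": 0, "offset": [0, 0, 5], "rot": [0, 0, 0]}, {"jaw": 0, "offset": [0, 0, 0], "rot": [0, 0, 0]}, {"jaw": 0, "offset": [0, 0, 0], "rot": [0, 0, 0]}, {"jaw": 0, "offset": [0, 0, 0], "rot": [0, 0, 0]}]'

```text
time_s: 10.4
eef_pos: [0.5187, -0.0125, 0.0754]
eef_rot: [0.0, 0.998, -0.06, 0.0]
wrist_force: [-2.5, 0.8, 7.8]
opening: 0.001
grasp_force: 3.8
```

A takes 27 mm of travel at about 7.5 N (0.2 N/mm), so A is the tired spring. I'm backing off and gripping it.

apply_moves --moves '[{"jaw": 0, "offset": [0, 0, -15], "rot": [0, 0, 0]}, {"jaw": 0, "offset": [0, 0, -15], "rot": [0, 0, 0]}, {"jaw": 0, "offset": [0, 0, -22], "rot": [0, 0, 0]}, {"jaw": 0.75, "offset": [-0.5, 0, 0], "rot": [0, 0, 0]}, {"jaw": 0.75, "offset": [0, 0, 0], "rot": [0, 0, 0]}]'

```text
time_s: 11.02
eef_pos: [0.5175, -0.0123, 0.1263]
eef_rot: [-0.0, 0.998, -0.06, -0.0]
wrist_force: [0.1, 0.8, -0.4]
opening: 0.419
grasp_force: 0.0
```

apply_moves --moves '[{"jaw": 0.75, "offset": [0, 0, 0], "rot": [0, 0, 0]}, {"jaw": 0.75, "offset": [0, 0, 0], "rot": [0, 0, 0]}, {"jaw": 0.75, "offset": [0, 0, 22], "rot": [0, 0, 0]}, {"jaw": 0.75, "offset": [0, 0, 21], "rot": [0, 0, 0]}, {"jaw": 0, "offset": [0, 0, 0], "rot": [0, 0, 0]}]'

```text
time_s: 11.65
eef_pos: [0.5163, -0.012, 0.0819]
eef_rot: [-0.0, 0.998, -0.06, -0.002]
wrist_force: [-0.5, -0.2, 0.9]
opening: 0.556
grasp_force: 0.0
```

apply_moves --moves '[{"jaw": 0, "offset": [0, 0, 0], "rot": [0, 0, 0]}, {"jaw": 0, "offset": [0, 0, 0], "rot": [0, 0, 0]}, {"jaw": 0, "offset": [0, 0, 0], "rot": [0, 0, 0]}, {"jaw": 0, "offset": [0, 0, -10], "rot": [0, 0, 0]}, {"jaw": 0, "offset": [0, 0, -15], "rot": [0, 0, 0]}]'

```text
time_s: 12.28
eef_pos: [0.5178, -0.0123, 0.1095]
eef_rot: [-0.0, 0.998, -0.06, -0.0]
wrist_force: [0.2, -0.5, -0.8]
opening: 0.337
grasp_force: 59.3
```

Run:
```python
from h import *
delta(.428,-.282,.15,-6.7)
p,col,im=cloud('wrist'); np.savez('w7.npz',p=p,col=col)
d=np.load('top0.npz'); pt,ct,_=cloud('top',d['im'],d['dp'])
d=np.load('w1.npz')
def fit(q):
    A=np.c_[2*q[:,:2],np.ones(len(q))]; s=np.linalg.lstsq(A,(q[:,:2]**2).sum(1),rcond=None)[0]; return np.round([s[0],s[1],np.sqrt(s[2]+s[0]**2+s[1]**2)],4)
for n,q in [('top',pt),('w1',d['p']),('w7',p)]:
    m=near(q,.43,-.282,.075,.033,.040); print(n,m.sum(), fit(q[m]) if m.sum()>5 else '', np.round(q[m].min(0),3),np.round(q[m].max(0),3))
m=near(p,.518,-.0125,.03,.105,.14)&(col.min(1)>110); print(circ(p[m]))
```

```text
t 12.28 pos [ 0.5178 -0.0123  0.1095] yaw -6.91 tilt [-0.0005  0.0001] F [ 0.21 -0.46 -0.82] op 0.337 gf 59.3
  delta now-axes [-56.7 278.5 -40.4] final-axes [-57.7 278.3 -40.5] rotvec [-0.    0.03 -0.21]
top 81 [ 0.4254 -0.2789  0.0626] [ 0.363 -0.343  0.033] [ 0.488 -0.217  0.04 ]
w1 782 [ 0.4278 -0.2811  0.063 ] [ 0.363 -0.347  0.033] [ 0.493 -0.217  0.038]
w7 586 [ 0.428  -0.28    0.0625] [ 0.367 -0.262  0.033] [ 0.481 -0.216  0.037]
(array([ 0.5228, -0.014 ,  0.0216,  0.5209, -0.0138,  0.1265]), 4044)
```

Run:
```python
from h import *
d=np.load('top0.npz'); pt,ct,_=cloud('top',d['im'],d['dp'])
for y in np.arange(-.42,-.12,.04):
    s=pt[(abs(pt[:,1]-y)<.02)&(pt[:,2]>.06)&(pt[:,0]>.3)&(pt[:,0]<.8)]
    if len(s): i=s[:,0].argmin(); print(round(y,2),np.round(s[i],3),'zmax',s[:,2].max().round(3),'xmin z>.15',s[s[:,2]>.15][:,0].min().round(3) if (s[:,2]>.15).any() else '')
```

```text
-0.42 [ 0.353 -0.439  0.06 ] zmax 0.398 xmin z>.15 0.576
-0.38 [ 0.503 -0.365  0.109] zmax 0.398 xmin z>.15 0.574
-0.34 [ 0.502 -0.327  0.107] zmax 0.395 xmin z>.15 0.573
-0.3 [ 0.501 -0.297  0.106] zmax 0.122 xmin z>.15 
-0.26 [ 0.504 -0.278  0.108] zmax 0.114 xmin z>.15 
-0.22 [ 0.668 -0.2    0.088] zmax 0.177 xmin z>.15 0.729
-0.18 [ 0.66  -0.18   0.091] zmax 0.189 xmin z>.15 0.704
-0.14 [ 0.664 -0.157  0.07 ] zmax 0.176 xmin z>.15 0.692
```

apply_moves --moves '[{"jaw": 0, "offset": [0, 0, -50], "rot": [0, 0, 0]}, {"jaw": 0, "offset": [-15, 50, 0], "rot": [0, 0, 0]}, {"jaw": 0, "offset": [-15, 57, 0], "rot": [0, 0, 0]}, {"jaw": 0, "offset": [-15, 57, 0], "rot": [0, 0, 0]}, {"jaw": 0, "offset": [-15, 57, 0], "rot": [0, 0, 0]}]'

```text
time_s: 12.95
eef_pos: [0.4313, -0.2264, 0.16]
eef_rot: [0.001, 0.998, -0.06, 0.001]
wrist_force: [1.8, -1.0, -0.8]
opening: 0.329
grasp_force: 59.7
```

apply_moves --moves '[{"jaw": 0, "offset": [-1, 50, 0], "rot": [0, 0, 0]}, {"jaw": 0, "offset": [0, 0, 0], "rot": [0, 0, 0]}, {"jaw": 0, "offset": [0, 0, 30], "rot": [0, 0, 0]}, {"jaw": 0, "offset": [0, 0, 25], "rot": [0, 0, 0]}, {"jaw": 0, "offset": [0, 0, 15], "rot": [0, 0, 0]}]'

```text
time_s: 13.58
eef_pos: [0.4246, -0.2728, 0.088]
eef_rot: [-0.001, 0.998, -0.06, -0.0]
wrist_force: [0.3, -0.5, -1.2]
opening: 0.332
grasp_force: 59.8
```

Run:
```python
from h import *
delta(.425,-.276,.079,-6.7)
p,col,im=cloud('wrist'); b=col.max(1)<75
m=b&near(p,.425,-.276,.04,.01,.05); print(circ(p[m]),np.percentile(p[m][:,2],[10,50,90]))
cv2.imwrite('pics/w8.png',im[:,:,::-1])
```

```text
t 13.57 pos [ 0.4246 -0.2728  0.088 ] yaw -6.87 tilt [-0.0008  0.0011] F [ 0.27 -0.5  -1.21] op 0.332 gf 59.8
  delta now-axes [0.7 3.2 9. ] final-axes [0.7 3.1 9. ] rotvec [-0.06  0.05 -0.17]
(array([ 0.4244, -0.2731,  0.0214,  0.4334, -0.2739,  0.0237]), 947) [0.02226595 0.02341938 0.02447919]
```

View pics/w8.png

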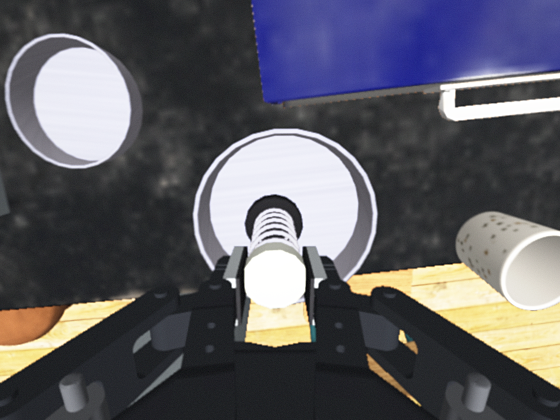

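The spring's foot at (274,218) is inside the large tin, about 9 mm above its floor. I'm lowering and releasing it.

apply_moves --moves '[{"jaw": 0, "offset": [0, 0, 5], "rot": [0, 0, 0]}, {"jaw": 0, "offset": [0, 0, 4], "rot": [0, 0, 0]}, {"jaw": 0, "offset": [0, 0, 1], "rot": [0, 0, 0]}, {"jaw": 0, "offset": [0, 0, 0], "rot": [0, 0, 0]}, {"jaw": 0.7, "offset": [0, 0, 0], "rot": [0, 0, 0]}]'

```text
time_s: 14.25
eef_pos: [0.425, -0.2743, 0.0792]
eef_rot: [0.0, 0.998, -0.06, 0.0]
wrist_force: [-0.2, 0.5, -0.5]
opening: 0.529
grasp_force: 0.0
```

apply_moves --moves '[{"jaw": 0.7, "offset": [0, 0, 0], "rot": [0, 0, 0]}, {"jaw": 0.7, "offset": [0, 0, 0], "rot": [0, 0, 0]}, {"jaw": 0.7, "offset": [0, 0, -15], "rot": [0, 0, 0]}, {"jaw": 0.7, "offset": [0, 0, -35], "rot": [0, 0, 0]}, {"jaw": 0.7, "offset": [0, 0, -50], "rot": [0, 0, 0]}]'

```text
time_s: 14.88
eef_pos: [0.4241, -0.2734, 0.1796]
eef_rot: [-0.001, 0.998, -0.06, -0.001]
wrist_force: [0.6, -0.9, 0.6]
opening: 0.702
grasp_force: 0.0
```

Run:
```python
from h import *
delta(.452,.296,.16,-6.7)
p,col,im=cloud('wrist')
m=near(p,.425,-.276,.05,.085,.11); print(circ(p[m]))
```

```text
t 14.88 pos [ 0.4241 -0.2734  0.1796] yaw -6.92 tilt [-0.0017  0.0017] F [ 0.61 -0.91  0.6 ] op 0.702 gf 0.0
  delta now-axes [ -40.9 -568.6   20.6] final-axes [ -38.7 -568.8   19.6] rotvec [-0.08  0.11 -0.22]
(array([ 0.4242, -0.2745,  0.0156,  0.4256, -0.2746,  0.0971]), 1193)
```

apply_moves --moves '[{"jaw": 1, "offset": [-4, -58, 0], "rot": [0, 0, 0]}, {"jaw": 1, "offset": [-4, -58, 0], "rot": [0, 0, 0]}, {"jaw": 1, "offset": [-4, -58, 0], "rot": [0, 0, 0]}, {"jaw": 1, "offset": [-4, -58, 0], "rot": [0, 0, 0]}, {"jaw": 1, "offset": [-4, -58, 0], "rot": [0, 0, 0]}]'

```text
time_s: 15.55
eef_pos: [0.4401, 0.0179, 0.18]
eef_rot: [0.0, 0.998, -0.06, 0.001]
wrist_force: [1.0, -0.1, -0.2]
opening: 1.0
grasp_force: 0.0
```

apply_moves --moves '[{"jaw": 1, "offset": [-4, -58, 4], "rot": [0, 0, 0]}, {"jaw": 1, "offset": [-4, -58, 4], "rot": [0, 0, 0]}, {"jaw": 1, "offset": [-4, -58, 4], "rot": [0, 0, 0]}, {"jaw": 1, "offset": [-4, -58, 4], "rot": [0, 0, 0]}, {"jaw": 1, "offset": [-4, -47, 4], "rot": [0, 0, 0]}]'

```text
time_s: 16.18
eef_pos: [0.4537, 0.2981, 0.1598]
eef_rot: [-0.0, 0.998, -0.06, 0.001]
wrist_force: [0.1, 0.8, 0.0]
opening: 0.996
grasp_force: 0.0
```

Run:
```python
from h import *
p,col,im=cloud('wrist'); w=col.min(1)>120
m=w&near(p,.452,.296,.03,.09,.11); c=circ(p[m]); print(c)
delta(c[0][0],c[0][1],.0745,-6.7)
```

```text
(array([0.4517, 0.2954, 0.0157, 0.4527, 0.2954, 0.0947]), 1273)
t 16.23 pos [0.4532 0.3023 0.1595] yaw -6.77 tilt [0.0016 0.0039] F [-2.04  1.39  0.13] op 1.0 gf 0.0
  delta now-axes [-0.8  7.4 85. ] final-axes [-0.7  7.  85. ] rotvec [-0.23 -0.06 -0.07]
```

apply_moves --moves '[{"jaw": 1, "offset": [-0.5, 7, 30], "rot": [0, 0, 0]}, {"jaw": 1, "offset": [0, 0, 0], "rot": [0, 0, 0]}, {"jaw": 1, "offset": [0, 0, 0], "rot": [0, 0, 0]}, {"jaw": 1, "offset": [0, 0, 0], "rot": [0, 0, 0]}, {"jaw": 1, "offset": [0, 0, 0], "rot": [0, 0, 0]}]'

```text
time_s: 16.85
eef_pos: [0.4529, 0.2887, 0.1298]
eef_rot: [-0.0, 0.998, -0.061, 0.001]
wrist_force: [-1.1, 1.0, 1.2]
opening: 0.998
grasp_force: 0.0
```

Run:
```python
from h import *
p,col,im=cloud('wrist'); w=col.min(1)>120
m=w&near(p,.452,.296,.03,.09,.11); c=circ(p[m]); print(c)
delta(c[0][0],c[0][1],.0745,-6.7)
```

```text
(array([0.4518, 0.2955, 0.0158, 0.4528, 0.2952, 0.0946]), 1694)
t 16.9 pos [0.4528 0.2887 0.1296] yaw -6.94 tilt [0.0012 0.0005] F [-0.46 -0.58  0.59] op 0.998 gf 0.0
  delta now-axes [-1.8 -6.6 55.1] final-axes [-1.7 -6.6 55.1] rotvec [-0.03 -0.06 -0.24]
```

apply_moves --moves '[{"jaw": 1, "offset": [-1.7, -6.6, 15], "rot": [0, 0, 0]}, {"jaw": 0.8, "offset": [0, 0, 22], "rot": [0, 0, 0]}, {"jaw": 0.8, "offset": [0, 0, 18], "rot": [0, 0, 0]}, {"jaw": 0, "offset": [0, 0, 0], "rot": [0, 0, 0]}, {"jaw": 0, "offset": [0, 0, 0], "rot": [0, 0, 0]}]'

```text
time_s: 17.52
eef_pos: [0.4516, 0.2956, 0.074]
eef_rot: [-0.0, 0.998, -0.06, 0.0]
wrist_force: [-0.5, 0.8, -0.0]
opening: 0.386
grasp_force: 0.2
```

apply_moves --moves '[{"jaw": 0, "offset": [0, 0, 0], "rot": [0, 0, 0]}, {"jaw": 0, "offset": [0, 0, 0], "rot": [0, 0, 0]}, {"jaw": 0, "offset": [0, 0, 0], "rot": [0, 0, 0]}, {"jaw": 0, "offset": [0, 0, -10], "rot": [0, 0, 0]}, {"jaw": 0, "offset": [0, 0, -30], "rot": [0, 0, 0]}]'

```text
time_s: 18.15
eef_pos: [0.4499, 0.2949, 0.1131]
eef_rot: [0.001, 0.998, -0.06, -0.002]
wrist_force: [-0.1, 0.1, -0.1]
opening: 0.334
grasp_force: 59.4
```

Run:
```python
from h import *
delta(.518,-.0125,.1145,-6.7)
```

```text
t 18.15 pos [0.4499 0.2949 0.1131] yaw -6.92 tilt [-0.0037 -0.0015] F [-0.07  0.08 -0.15] op 0.334 gf 59.4
  delta now-axes [104.7 296.9  -1.2] final-axes [103.5 297.3  -1.4] rotvec [ 0.11  0.2  -0.22]
```

apply_moves --moves '[{"jaw": 0, "offset": [0, 50, -20], "rot": [0, 0, 0]}, {"jaw": 0, "offset": [22, 50, 0], "rot": [0, 0, 0]}, {"jaw": 0, "offset": [22, 50, 0], "rot": [0, 0, 0]}, {"jaw": 0, "offset": [22, 50, 0], "rot": [0, 0, 0]}, {"jaw": 0, "offset": [20, 50, 0], "rot": [0, 0, 0]}]'

```text
time_s: 18.77
eef_pos: [0.5071, 0.0352, 0.1346]
eef_rot: [0.0, 0.998, -0.06, 0.001]
wrist_force: [1.8, 0.7, -1.0]
opening: 0.333
grasp_force: 59.6
```

apply_moves --moves '[{"jaw": 0, "offset": [18, 47, 0], "rot": [0, 0, 0]}, {"jaw": 0, "offset": [0, 0, 18], "rot": [0, 0, 0]}, {"jaw": 0, "offset": [0, 0, 0], "rot": [0, 0, 0]}, {"jaw": 0, "offset": [0, 0, 0], "rot": [0, 0, 0]}, {"jaw": 0, "offset": [0, 0, 0], "rot": [0, 0, 0]}]'

```text
time_s: 19.4
eef_pos: [0.5189, -0.0108, 0.1163]
eef_rot: [0.0, 0.998, -0.059, 0.0]
wrist_force: [-0.4, 0.2, -0.5]
opening: 0.333
grasp_force: 59.8
```

Run:
```python
from h import *
p,col,im=cloud('wrist'); b=col.max(1)<70
m=b&near(p,.518,-.0125,.05,.025,.06); print('foot',circ(p[m]))
delta(.518,-.0125,.0832,-6.9)
```

```text
foot (array([ 0.5198, -0.0114,  0.0213,  0.5293, -0.0124,  0.0535]), 951)
t 19.45 pos [ 0.519  -0.011   0.1163] yaw -6.82 tilt [ 0.0007 -0.0001] F [ 0.65 -1.16 -0.8 ] op 0.335 gf 59.7
  delta now-axes [-0.8  1.7 33.1] final-axes [-0.8  1.7 33.1] rotvec [ 0.   -0.04  0.08]
```

apply_moves --moves '[{"jaw": 0, "offset": [-1.7, 1.4, 14], "rot": [0, 0, 0]}, {"jaw": 0, "offset": [0, 0, 8], "rot": [0, 0, 0]}, {"jaw": 0, "offset": [0, 0, 5], "rot": [0, 0, 0]}, {"jaw": 0, "offset": [0, 0, 4], "rot": [0, 0, 0]}, {"jaw": 0, "offset": [0, 0, 1.5], "rot": [0, 0, 0]}]'

```text
time_s: 20.08
eef_pos: [0.5169, -0.0131, 0.083]
eef_rot: [-0.0, 0.998, -0.06, -0.0]
wrist_force: [-0.3, 0.2, -1.1]
opening: 0.329
grasp_force: 59.8
```

Run:
```python
from h import *
delta(.518,-.0125,.083,-6.9); seatlook('w9')
```

```text
t 20.07 pos [ 0.5169 -0.0131  0.083 ] yaw -6.92 tilt [-0.0003  0.0002] F [-0.34  0.24 -1.13] op 0.329 gf 59.8
  delta now-axes [ 1.  -0.7  0. ] final-axes [ 1.  -0.7  0. ] rotvec [-0.01  0.02 -0.02]
wrist cap (array([ 0.5211, -0.0115,  0.025 ,  0.5204, -0.0146,  0.1044]), 4005) [0.1012 0.1035 0.1104]
wrist foot (array([ 0.5178, -0.0135,  0.0215,  0.5257, -0.0147,  0.0207]), 911) [0.0194 0.0204 0.0215]
scene cap (array([ 0.5132, -0.0081,  0.0243,  0.5094, -0.0098,  0.1036]), 44) [0.0962 0.1031 0.1085]
scene foot (array([ 5.151e-01, -5.800e-03,  1.980e-02,  5.132e-01, -1.000e-04,
        2.060e-02]), 38) [0.0174 0.021  0.0251]
```

apply_moves --moves '[{"jaw": 0, "offset": [0, -0.5, 1], "rot": [0, 0, 0]}, {"jaw": 0.7, "offset": [0, 0, 0], "rot": [0, 0, 0]}, {"jaw": 0.7, "offset": [0, 0, 0], "rot": [0, 0, 0]}, {"jaw": 0.7, "offset": [0, 0, -15], "rot": [0, 0, 0]}, {"jaw": 0.7, "offset": [1, -0.2, -30], "rot": [0, 0, 0]}]'

```text
time_s: 20.8
eef_pos: [0.5172, -0.0123, 0.1276]
eef_rot: [-0.0, 0.998, -0.06, -0.001]
wrist_force: [0.6, 0.0, 0.1]
opening: 0.698
grasp_force: 0.0
```

apply_moves --moves '[{"jaw": 0, "offset": [0, 0, 0], "rot": [0, 0, 0]}, {"jaw": 0, "offset": [0, 0, 0], "rot": [0, 0, 0]}, {"jaw": 0, "offset": [0, 0, 0], "rot": [0, 0, 0]}, {"jaw": 0, "offset": [0, 0, 0], "rot": [0, 0, 0]}, {"jaw": 0, "offset": [0, 0, 0], "rot": [0, 0, 0]}]'

```text
time_s: 21.42
eef_pos: [0.5177, -0.0124, 0.1268]
eef_rot: [-0.0, 0.998, -0.06, -0.0]
wrist_force: [-0.1, -0.6, -0.1]
opening: -0.006
grasp_force: 0.0
```

Run:
```python
from h import *
delta(.518,-.0125,.103,-6.9); seatlook('w10')
```

```text
t 21.43 pos [ 0.5177 -0.0124  0.1268] yaw -6.92 tilt [-0.0009  0.0003] F [-0.11 -0.57 -0.08] op -0.006 gf 0.0
  delta now-axes [ 0.3  0.1 23.8] final-axes [ 0.3  0.  23.8] rotvec [-0.01  0.05 -0.02]
wrist cap (array([ 0.5178, -0.0127,  0.0156,  0.5232, -0.0135,  0.1022]), 1312) [0.1009 0.1026 0.1034]
wrist foot (array([ 0.5182, -0.0131,  0.0214,  0.5268, -0.0143,  0.0196]), 554) [0.0188 0.0197 0.0206]
scene cap (array([ 0.515 , -0.0082,  0.0185,  0.5159, -0.0082,  0.1032]), 53) [0.099  0.1031 0.1074]
scene foot (array([ 0.5159, -0.0047,  0.0201,  0.5142,  0.0007,  0.0189]), 31) [0.0143 0.019  0.0239]
```

Spring B is seated at the same height as A was. I'm pressing it.

apply_moves --moves '[{"jaw": 0, "offset": [0, 0, 16], "rot": [0, 0, 0]}, {"jaw": 0, "offset": [0, 0, 8], "rot": [0, 0, 0]}, {"jaw": 0, "offset": [0, 0, 6], "rot": [0, 0, 0]}, {"jaw": 0, "offset": [0, 0, 6], "rot": [0, 0, 0]}, {"jaw": 0, "offset": [0, 0, 4], "rot": [0, 0, 0]}]'

```text
time_s: 22.15
eef_pos: [0.5183, -0.0126, 0.0877]
eef_rot: [0.0, 0.998, -0.06, 0.0]
wrist_force: [-1.7, 0.1, 8.9]
opening: -0.001
grasp_force: 4.9
```

apply_moves --moves '[{"jaw": 0, "offset": [0, 0, 2], "rot": [0, 0, 0]}, {"jaw": 0, "offset": [0, 0, 0], "rot": [0, 0, 0]}, {"jaw": 0, "offset": [0, 0, 0], "rot": [0, 0, 0]}, {"jaw": 0, "offset": [0, 0, 0], "rot": [0, 0, 0]}, {"jaw": 0, "offset": [0, 0, 0], "rot": [0, 0, 0]}]'

```text
time_s: 22.78
eef_pos: [0.5187, -0.0126, 0.0863]
eef_rot: [0.0, 0.998, -0.06, 0.001]
wrist_force: [-2.6, 0.6, 10.4]
opening: -0.001
grasp_force: 5.2
```

Run:
```python
from h import *
f=[]
for _ in range(4):
    f.append(ctrl.get_obs()['wrist_force'][2]); ctrl.camera('top')
print(np.round(f,2)); delta(.518,-.0125,.083,-6.9)
```

```text
[10.36 10.66 10.94 10.79]
t 22.98 pos [ 0.5186 -0.0126  0.0863] yaw -6.91 tilt [ 0.0011 -0.0004] F [-3.1  0.3 10.8] op 0.002 gf 5.2
  delta now-axes [-0.7 -0.1  3.3] final-axes [-0.7 -0.1  3.3] rotvec [ 0.01 -0.06 -0.01]
```

apply_moves --moves '[{"jaw": 0, "offset": [0, 0, 1.5], "rot": [0, 0, 0]}, {"jaw": 0, "offset": [0, 0, 1.3], "rot": [0, 0, 0]}, {"jaw": 0, "offset": [0, 0, 0], "rot": [0, 0, 0]}, {"jaw": 0, "offset": [0, 0, 0], "rot": [0, 0, 0]}, {"jaw": 0, "offset": [0, 0, 0], "rot": [0, 0, 0]}]'

```text
time_s: 23.6
eef_pos: [0.5187, -0.0126, 0.0837]
eef_rot: [0.0, 0.998, -0.06, 0.001]
wrist_force: [-3.3, 0.8, 11.1]
opening: -0.001
grasp_force: 5.8
```

Run:
```python
from h import *
f=[]
for _ in range(8):
    f.append(ctrl.get_obs()['wrist_force'][2]); ctrl.camera('top')
print(np.round(f,2),np.mean(f)); delta(.518,-.0125,.083,-6.9)
```

```text
[11.12 12.18 11.23 12.57 11.57 11.15 11.12 11.84] 11.597660562016438
t 24.0 pos [ 0.5187 -0.0126  0.0837] yaw -6.91 tilt [ 0.0012 -0.0004] F [-3.67  0.53 11.11] op 0.002 gf 5.8
  delta now-axes [-0.7 -0.   0.7] final-axes [-0.7 -0.   0.7] rotvec [ 0.01 -0.07 -0.01]
```

apply_moves --moves '[{"jaw": 0, "offset": [0, 0, 0], "rot": [0, 0, 0]}, {"jaw": 0, "offset": [0, 0, 0], "rot": [0, 0, 0]}, {"jaw": 0, "offset": [0, 0, 0], "rot": [0, 0, 0]}, {"jaw": 0, "offset": [0, 0, 0], "rot": [0, 0, 0]}, {"jaw": 0, "offset": [0, 0, 0], "rot": [0, 0, 0]}]'

```text
time_s: 24.62
eef_pos: [0.5187, -0.0126, 0.0837]
eef_rot: [0.0, 0.998, -0.06, 0.001]
wrist_force: [-4.0, 0.2, 11.1]
opening: -0.002
grasp_force: 5.8
```

apply_moves --moves '[{"jaw": 0, "offset": [0, 0, 0], "rot": [0, 0, 0]}, {"jaw": 0, "offset": [0, 0, 0], "rot": [0, 0, 0]}, {"jaw": 0, "offset": [0, 0, 0], "rot": [0, 0, 0]}, {"jaw": 0, "offset": [0, 0, 0], "rot": [0, 0, 0]}, {"jaw": 0, "offset": [0, 0, 0], "rot": [0, 0, 0]}]'

```text
time_s: 25.25
eef_pos: [0.5187, -0.0126, 0.0837]
eef_rot: [0.0, 0.998, -0.06, 0.001]
wrist_force: [-2.9, 0.7, 11.5]
opening: 0.002
grasp_force: 5.8
```

apply_moves --moves '[{"jaw": 0, "offset": [0, 0, 0.9], "rot": [0, 0, 0]}, {"jaw": 0, "offset": [0, 0, 0], "rot": [0, 0, 0]}, {"jaw": 0, "offset": [0, 0, 0], "rot": [0, 0, 0]}, {"jaw": 0, "offset": [0, 0, 0], "rot": [0, 0, 0]}, {"jaw": 0, "offset": [0, 0, 0], "rot": [0, 0, 0]}]'

```text
time_s: 25.88
eef_pos: [0.5187, -0.0126, 0.0828]
eef_rot: [0.0, 0.998, -0.06, 0.001]
wrist_force: [-3.6, 1.0, 12.7]
opening: 0.001
grasp_force: 6.0
```

apply_moves --moves '[{"jaw": 0, "offset": [0, 0, 0], "rot": [0, 0, 0]}, {"jaw": 0, "offset": [0, 0, 0], "rot": [0, 0, 0]}, {"jaw": 0, "offset": [0, 0, 0], "rot": [0, 0, 0]}, {"jaw": 0, "offset": [0, 0, 0], "rot": [0, 0, 0]}, {"jaw": 0, "offset": [0, 0, 0], "rot": [0, 0, 0]}]'

```text
time_s: 26.5
eef_pos: [0.5187, -0.0126, 0.0828]
eef_rot: [0.0, 0.998, -0.06, 0.001]
wrist_force: [-3.7, 0.5, 12.6]
opening: 0.003
grasp_force: 6.0
```

Run:
```python
from h import *
f=[]
for _ in range(12):
    f.append(ctrl.get_obs()['wrist_force']); ctrl.camera('top')
print(np.round(np.mean(f,0),2))
seatlook('w11',.06,.1)
```

```text
[-3.49  0.51 11.91]
wrist cap (array([ 0.5285, -0.0134,  0.0171,  0.5293, -0.014 ,  0.0814]), 1330) [0.072  0.082  0.0929]
wrist foot (array([ 0.5183, -0.0131,  0.0213,  0.527 , -0.0143,  0.0196]), 801) [0.0187 0.0198 0.0207]
scene cap (array([ 0.5123, -0.0055,  0.0152,  0.5128, -0.0041,  0.0802]), 48) [0.0671 0.08   0.0928]
scene foot (array([ 0.5163, -0.006 ,  0.0203,  0.5137,  0.0008,  0.0199]), 32) [0.0141 0.0206 0.0245]
```

apply_moves --moves '[{"jaw": 0, "offset": [0, 0, 0], "rot": [0, 0, 0]}, {"jaw": 0, "offset": [0, 0, 0], "rot": [0, 0, 0]}, {"jaw": 0, "offset": [0, 0, 0], "rot": [0, 0, 0]}, {"jaw": 0, "offset": [0, 0, 0], "rot": [0, 0, 0]}, {"jaw": 0, "offset": [0, 0, 0], "rot": [0, 0, 0]}]'

```text
time_s: 27.82
eef_pos: [0.5187, -0.0126, 0.0828]
eef_rot: [0.0, 0.998, -0.06, 0.001]
wrist_force: [-3.4, 0.9, 12.5]
opening: -0.0
grasp_force: 6.0
```

apply_moves --moves '[{"jaw": 0, "offset": [0, 0, -6], "rot": [0, 0, 0]}, {"jaw": 0, "offset": [0, 0, -8], "rot": [0, 0, 0]}, {"jaw": 0, "offset": [0, 0, -10], "rot": [0, 0, 0]}, {"jaw": 0, "offset": [0, 0, -30], "rot": [0, 0, 0]}, {"jaw": 0, "offset": [0, 0, -50], "rot": [0, 0, 0]}]'

```text
time_s: 28.45
eef_pos: [0.5165, -0.0122, 0.1845]
eef_rot: [-0.0, 0.998, -0.06, -0.002]
wrist_force: [0.8, 1.3, 0.1]
opening: -0.004
grasp_force: 0.0
```

apply_moves --moves '[{"jaw": 0, "offset": [-25, 0, -20], "rot": [0, 0, 0]}, {"jaw": 0, "offset": [-25, 0, 0], "rot": [0, 0, 0]}, {"jaw": 0, "offset": [0, 0, 0], "rot": [0, 0, 0]}, {"jaw": 0, "offset": [0, 0, 0], "rot": [0, 0, 0]}, {"jaw": 0, "offset": [0, 0, 0], "rot": [0, 0, 0]}]'

```text
time_s: 29.08
eef_pos: [0.469, -0.0066, 0.2053]
eef_rot: [-0.0, 0.998, -0.06, -0.0]
wrist_force: [0.4, 0.4, -0.0]
opening: 0.002
grasp_force: 0.0
```

Run:
```python
from h import *
delta(.518,-.0125,.2,-6.9); seatlook('w12')
p,col,im=cloud('wrist'); print('tin spring',circ(p[near(p,.425,-.276,.05,.085,.11)]))
```

```text
t 29.07 pos [ 0.469  -0.0066  0.2053] yaw -6.92 tilt [-0.0003  0.0001] F [ 0.43  0.42 -0.04] op 0.002 gf 0.0
  delta now-axes [49.4 -0.1  5.3] final-axes [49.4 -0.1  5.3] rotvec [-0.    0.02 -0.02]
wrist cap (array([ 0.5175, -0.013 ,  0.0155,  0.5176, -0.013 ,  0.1027]), 1093) [0.1018 0.1027 0.1036]
wrist foot (array([ 0.5181, -0.0133,  0.0209,  0.5228, -0.0147,  0.0199]), 17) [0.0191 0.0196 0.0212]
scene cap (array([ 0.5154, -0.0117,  0.0168,  0.5162, -0.0088,  0.1024]), 53) [0.0977 0.103  0.1068]
scene foot (array([ 0.5157, -0.0057,  0.0191,  0.5138,  0.0009,  0.0198]), 34) [0.0158 0.0202 0.0246]
tin spring (array([ 0.4247, -0.2728,  0.0157,  0.4264, -0.2639,  0.0944]), 553)
```

View pics/w12.png

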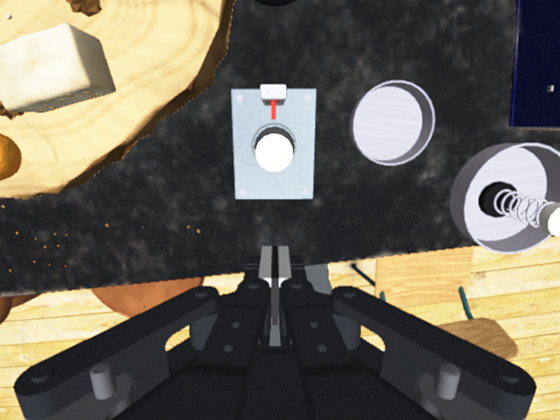

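The sound spring stands upright in the seat at (274,150), unloaded. The tired one stands in the large tin at (505,205), and the gripper is clear of both.

```bash
python3 -c "
from bench import ctrl
print(ctrl.hand_in())"
```

```text
the job is handed in; nothing more can be done
None
```

The job is handed in: the tired spring (27 mm of travel at about 7.5 N) is in the large steel tin, and the sound one was then held at about 12 N for over 1.5 s with its cap top above the pointer, and now stands unloaded in the seat.

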